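Find the foot that fits the chopping-board stand

TASK

The chopping board under the mortar has lost the foot at its right front corner (right and front as seen from the robot). Of the three loose teak blocks, find the one whose thickness matches the other feet, slide it flat along the counter without lifting or tipping it, and push it under the bare corner, square with the board and with its two outer faces flush with the board's two edges. Leave the other two blocks, the bowl, the steamer lid and the sieve where they are.

Things in the scene. Friction and masses are not known exactly. Their poses are not given: they have to be found in the camera images.
- stand: Fixed chopping board 260 mm (its x) by 340 mm (its y), 26 mm thick, on three square teak feet 100 x 100 mm; underside 48 mm, top 74 mm above the counter. Origin: on the counter under the bare corner, where the missing foot's centre belongs. x points away from the robot, y left, z up. Here the board covers x -50 to 210 mm, y -50 to 290 mm; feet centred at (160, 0), (0, 240), (160, 240) mm.
- board_corner (a point): The bare corner of the board, right front as seen from the robot: where its front and right edges meet, at the underside, at (-50, -50, 48) mm from the stand's origin. Below it is open from the front (the stand's -x) and from the right (-y). The right foot has about 2 mm of play under the board.
- mortar (a point): Top of the granite mortar fixed on the board, centre of its mouth, 160 mm wide, 179 mm above the counter, at (115, 190) mm in the stand's frame. Its pestle leans out and reaches 267 mm above the counter.
- foot_36: One of three look-alike square teak blocks, 100 x 100 mm, this one 36 mm thick, about 240 g, lying flat and loose on the counter. Origin: centre of its underside; x and y run square to its sides, z up. Too wide to grasp: it is pushed by its sides and slides stiffly (friction about that of wood on stone).
- foot_46: One of three look-alike square teak blocks, 100 x 100 mm, this one 46 mm thick, about 300 g, lying flat and loose on the counter. Origin: centre of its underside; x and y run square to its sides, z up. Too wide to grasp: it is pushed by its sides and slides stiffly (friction about that of wood on stone).
- foot_56: One of three look-alike square teak blocks, 100 x 100 mm, this one 56 mm thick, about 370 g, lying flat and loose on the counter. Origin: centre of its underside; x and y run square to its sides, z up. Too wide to grasp: it is pushed by its sides and slides stiffly (friction about that of wood on stone).
- glass_bowl: Loose glass bowl, 150 mm across, 75 mm high. Origin: centre of its underside. Bystander.
- steamer_lid: Loose round bamboo steamer lid, 172 mm across, 77 mm high with its handle. Origin: centre of its underside. Bystander.
- sieve: Loose steel sieve lying rim down, 156 mm across, 57 mm high, with a straight handle 14 mm thick that reaches 207 mm from the centre along its y. Origin: centre of its underside. Bystander.

How it is judged:
At the end, for the whole second after the job is handed in: The 46 mm block lies flat and at rest on the counter under the bare corner, both outer faces flush with the board's edges to within 12 mm, square with the board to within 0.14 rad (8 degrees); the other two blocks, bowl, lid and sieve are within 30 mm of where they started (x of foot_46 in the frame of stand between -0.012 and 0.012 m and y of foot_46 in the frame of stand between -0.012 and 0.012 m and (angle between the x axis of foot_46 and the x axis of stand, either way round below 0.14 rad or angle between the x axis of foot_46 and the y axis of stand, either way round below 0.14 rad) and height (world z) of foot_46 below 0.006 m and angle between foot_46's own z axis and vertical below 0.06 rad and linear speed of foot_46 below 0.01 m/s and distance of each of foot_36, foot_56, glass_bowl, steamer_lid, sieve from where it was at the start of the episode below 0.03 m); the robot touches nothing.
It fails at once if the fitting block is lifted off the counter (20 mm) or tipped (0.3 rad) (height (world z) of foot_46 above 0.02 m or angle between foot_46's own z axis and vertical above 0.3 rad).
It fails at once if one of the other two blocks is moved more than 30 mm (distance of any of foot_36, foot_56 from where it was at the start of the episode above 0.03 m).
It fails at once if the bowl, the steamer lid or the sieve is moved more than 30 mm (distance of any of glass_bowl, steamer_lid, sieve from where it was at the start of the episode above 0.03 m).
It also fails if it takes over 58 s, if anything falls off the work surface, if the arm or the gripper's body presses on something with over 40 N, if the wrist force passes 120 N, or if a joint passes its speed limit or range.

ROBOT

A 6-joint arm with a two-finger parallel gripper is mounted at the origin on the work surface. World frame = base frame: x ahead of the robot, y to its left, z up, the work surface at z = 0. Lengths are in m, angles in rad, forces in N, time in s.
With the tool pointing down it reaches from about 0.275 to 0.975 m from the base axis. Payload 8.4 kg.
Tool frame: the origin (TCP) lies midway between the tips of the shut fingers; the grasp point (between the pads) lies 19 mm behind it; z points along the fingers, y is the line along which they close (so a half turn about z gives the same grasp; the last joint's range is limited). The gripper opens to 92 mm and grips with 3 to 60 N. Pads are 20 mm wide; open, the fingers measure 128 mm over their backs; the gripper's body (75 mm by 189 mm) begins 69 mm behind the grasp point.
Start: joints at [-1.168, 0.353, 1.633, -0, 1.155, -0.002], TCP at [0.246, -0.574, 0.215] pointing down, gripper open.
Joint ranges: [-2.63, 2.63], [-0.92, 2.1], [0.06, 2.66], [-1.3, 4.44], [0, 2.69], [-3.02, 3.02]. Speed limits (rad/s): [2.22, 2.22, 2.79, 3.14, 3.14, 3.14].

INTERFACE

Orientations are given as a rotation vector (axis times angle).
In Python, from workcell import env, optics, ticket gives the robot as it stands (env), with the cameras (optics) and the job (ticket).
- The arm moves only by the tool steer_hand, called after "Request:" by a JSON object that holds its "op" and its "data". Schema: {"type":"object","properties":{"moves":{"type":"array","items":{"type":"object","properties":{"jaw":{"type":"number"},"trans":{"type":"array","items":{"type":"number"},"minItems":3,"maxItems":3},"turn_vec":{"type":"array","items":{"type":"number"},"minItems":3,"maxItems":3}},"additionalProperties":false,"required":["jaw"]},"minItems":1,"maxItems":20},"squeeze":{"type":"number"},"only":{"type":"string"},"quiet":{"type":"boolean"},"lines":{"type":"string"}},"required":["moves"],"additionalProperties":false}. moves is a list of rows, 1 to 20 of them, each an object with the fields jaw (the opening from 0.0 (shut) to 1.0 (fully open)), trans (a list: dx, dy, dz in shares of 1 m (1.0 is 1 m)), turn_vec (a list: a rotation vector rx, ry, rz in normalised numbers (1 is 2 rad)); a field left out counts as zero (the opening has to be given); each row is the pose to reach, as a shift and turn from the pose commanded when the call began, along the tool's axes at that moment; what a row does not reach only later rows make up. A row lasts 1/10 s, in which the tool goes at most 0.05 m and 0.15 rad, less where a joint would pass 70% of its speed; a pose out of reach is approached as far as the arm can. The fingers move at their own pace and stop on an object; squeeze is the grip in N (left out, the last holds). Time passes only in rows, so rows that do not move let the fingers close. The tool returns the time, the measured TCP pose, the force, the opening and the grip force at its end. only (a regular expression) keeps the lines of the reply that match it, lines (a string "A,B") keeps lines A to B, and quiet returns only ok. Input that does not fit is refused with a message, and nothing moves.
- env.observe(): the state, without advancing time (a new reading comes with each control period).
- optics.camera(name): name is "scene" or "top" or "wrist"; returns a dict with "pixels" (384x512x3 uint8, red, green, blue), "K" (3x3 intrinsics, pixels), "k1" (the pictures are not rectified: a ray, as slopes to the right and down, at radius r is drawn at 1 + k1 r^2 times it, then the intrinsics apply), "xyz" and "attitude" of the camera in the world. Camera axes: x right, y down, z forward; pixel columns grow to the right and rows downward; lengths in m; the calibration is good to about 2 mm. A picture is of the moment at which its call begins. There is no depth.
- ticket.job_done(): hands the job in; it is judged then, once.
The state is a dict: "time_s": time; "joints": joint angles; "qd": joint speeds; "joint_efforts": joint torques, N m; "eef_pos": TCP position; "tcp_rot": TCP orientation; "force": force on the tool from outside, world axes, zero at the start; "wrist_torque": the same for the moment, N m; "grip_width": opening from 0.0 (shut) to 1.0 (fully open); "grip_force": force on a finger pad.
Only numpy, scipy, OpenCV 4.12 (cv2) and the standard library are available. Lean on these libraries where they do the work, as an engineer would, in place of code of your own. Each camera call takes 0.05 s, during which the arm holds its last target. There are 200 camera calls.

## Working session

There is one attempt and no reset: what is moved stays moved. The work goes in short steps, Python scripts to look and compute and a tool call to move; the robot and the scene stay as the last step left them, time stands still between calls to the robot, and variables do not carry over. Pictures are saved under pics/ and viewed, at most 13 in all, crops included, and the job is handed in when it is done.

```bash
ls; mkdir -p pics
```

Run:
```python
from workcell import env, optics, ticket
import cv2,numpy as np
for n in("top","scene"):
    c=optics.camera(n); cv2.imwrite(f"pics/{n}0.png",c["pixels"][...,::-1]); np.savez(f"{n}0.npz",**c)
    print(n,c["K"],c["k1"],c["xyz"],c["attitude"])
print(env.observe())
```

```text
pics
workcell.py
top [[419.33513913   0.         256.10450232]
 [  0.         419.33513913 190.51277743]
 [  0.           0.           1.        ]] -0.11952378544231919 [ 0.53061088 -0.02585705  1.3318837 ] [-2.21026492  2.16251976 -0.00970063]
scene [[367.67666586   0.         250.45619748]
 [  0.         367.67666586 191.42210843]
 [  0.           0.           1.        ]] -0.11430957423652306 [1.21629421 0.09124515 0.67809547] [-1.5934828  -1.84545994  0.84784397]
{'time_s': 0.1, 'joints': array([-1.16843204e+00,  3.53570526e-01,  1.63407924e+00, -2.71915504e-06,
        1.15522037e+00, -2.38126410e-03]), 'qd': array([ 1.20883737e-03,  2.12583355e-04, -1.13129440e-03, -4.37402318e-04,
       -8.51941240e-04, -3.45979358e-06]), 'joint_efforts': array([-4.70196010e-04, -5.94906843e+01, -3.34930444e+01,  6.99202018e-02,
        1.83691049e-02, -4.70135990e-05]), 'eef_pos': array([ 0.24594268, -0.57406782,  0.21393567]), 'tcp_rot': array([-3.07625400e+00, -6.31192190e-01,  4.02313877e-04]), 'force': array([ 0.59926802,  0.98971402, -0.84124248]), 'wrist_torque': array([-0.03031423,  0.01485513, -0.00725335]), 'grip_force': 0.0, 'grip_width': 1.001285688760821}
```

View pics/top0.png

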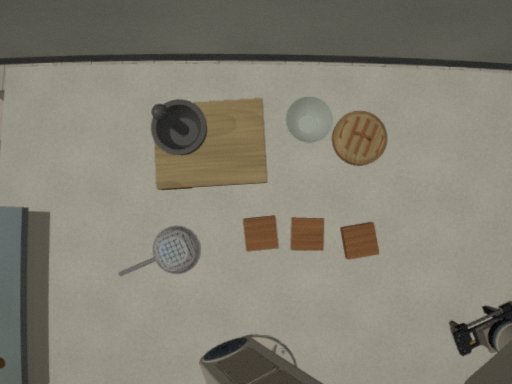

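View pics/scene0.png

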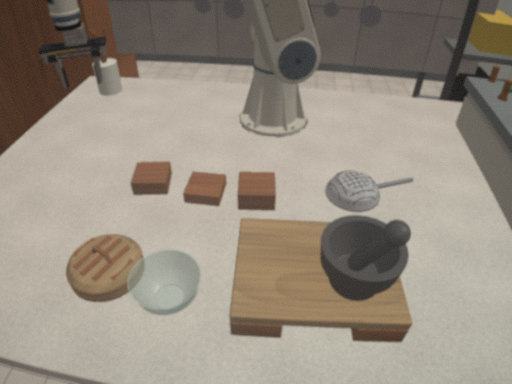

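The top view shows the board at (155–267, 98–188) with its bare corner near (267,182), and three blocks at (261,233), (307,234) and (360,240). In the scene view, the same blocks are at (257,190), (206,188) and (152,178). The middle one looks thinnest.

Create h.py:
```python
import cv2,numpy as np
from scipy.spatial.transform import Rotation as R
def load(n): 
    d=np.load(n); return {k:d[k] for k in d.files}
def rays(c,uv):
    K=c["K"];p=(np.atleast_2d(uv)-[K[0,2],K[1,2]])/[K[0,0],K[1,1]]
    q=p.copy()
    for _ in range(20): q=p/(1+c["k1"]*(q**2).sum(1,keepdims=True))
    return R.from_rotvec(c["attitude"]).apply(np.c_[q,np.ones(len(q))])
def plane(c,uv,z):
    d=rays(c,uv); return c["xyz"]+d*((z-c["xyz"][2])/d[:,2])[:,None]
def tri(c1,u1,c2,u2):
    o=[]
    for a,b in zip(rays(c1,u1),rays(c2,u2)):
        s=np.linalg.lstsq(np.c_[a,-b],c2["xyz"]-c1["xyz"],rcond=None)[0]
        p,q=c1["xyz"]+a*s[0],c2["xyz"]+b*s[1]; o.append(np.r_[(p+q)/2,np.linalg.norm(p-q)])
    return np.array(o)
```

Run:
```python
from h import *
a=cv2.imread("pics/top0.png")[85:270,225:395]; b=cv2.imread("pics/scene0.png")[150:220,120:290]
a=cv2.resize(a,None,fx=3.2,fy=3.2,interpolation=3); cv2.imwrite("pics/a.png",a)
cv2.imwrite("pics/b.png",cv2.resize(b,None,fx=4.7,fy=4.7,interpolation=3))
for n in("top0","scene0"):
    im=cv2.imread(f"pics/{n}.png"); h=cv2.cvtColor(im,cv2.COLOR_BGR2HSV)
    m=((h[...,0]<14)&(h[...,1]>95)&(h[...,2]>40)).astype(np.uint8)*255
    c=load(n+".npz")
    for k in cv2.findContours(m,0,2)[0]:
        if 500<cv2.contourArea(k)<3000:
            r=cv2.minAreaRect(k); bp=cv2.boxPoints(r); print(n,r,"z.046:",plane(c,[r[0]],.046).round(3))
            if n=="top0": w=plane(c,bp,.046)[:,:2]; print(np.linalg.norm(np.roll(w,-1,0)-w,axis=1).round(4))
            print(cv2.approxPolyDP(k,3,True)[:,0].tolist())
```

```text
scene0 ((100.93762969970703, 256.9334716796875), (25.53380012512207, 53.073829650878906), 46.84760665893555) z.046: [[ 0.754 -0.309  0.046]]
[[128, 247], [110, 259], [107, 253], [121, 240], [103, 251], [99, 247], [108, 236], [74, 267], [95, 249], [100, 254], [80, 272], [84, 274], [104, 256], [108, 262], [93, 277], [95, 280]]
scene0 ((256.5, 184.5), (23.0, 35.0), 90.0) z.046: [[0.449 0.    0.046]]
[[240, 173], [239, 195], [274, 195], [273, 173]]
scene0 ((204.92401123046875, 184.66799926757812), (37.29761505126953, 25.49117660522461), 10.304845809936523) z.046: [[ 0.471 -0.138  0.046]]
[[193, 173], [185, 194], [219, 200], [224, 176]]
scene0 ((150.69058227539062, 172.5203094482422), (36.86640930175781, 21.990489959716797), 1.6846843957901) z.046: [[ 0.441 -0.304  0.046]]
[[168, 163], [138, 164], [132, 182], [167, 184]]
scene0 ((106.69352722167969, 37.658912658691406), (93.27997589111328, 33.438751220703125), 62.59242630004883) z.046: [[-0.722 -1.005  0.046]]
[[78, 0], [87, 36], [106, 37], [107, 51], [102, 60], [114, 56], [121, 75], [136, 75], [134, 54], [116, 52], [106, 0]]
```

View pics/b.png

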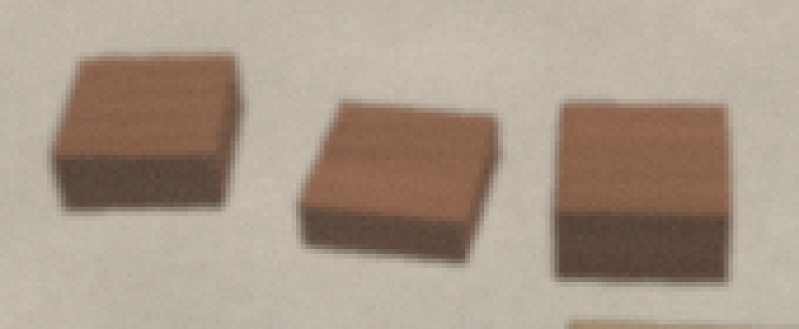

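View pics/a.png

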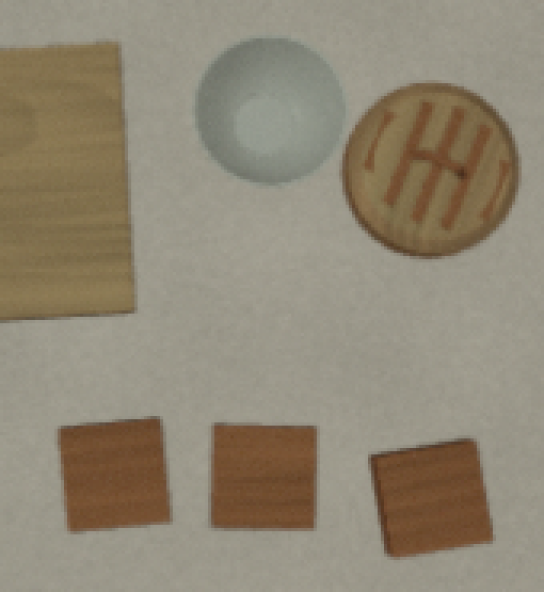

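Run:
```python
from h import *
T,S=load("top0.npz"),load("scene0.npz")
t=lambda p:(np.array(p)+.5)/3.2-.5+[225,85]
s=lambda p:(np.array(p)+.5)/4.7-.5+[120,150]
B={"L(-y)":([(80,58),(236,55),(226,156),(54,156)],[(492,541),(388,556),(379,458),(474,440)],[(64,209),(223,208)]),
"M":([(342,103),(496,118),(466,221),(302,207)],[(314,528),(212,527),(213,424),(316,427)],[(303,244),(466,262)]),
"R(+y)":([(560,103),(727,104),(729,213),(556,213)],[(169,521),(70,530),(60,428),(160,419)],[(556,278),(727,280)])}
for k,(a,b,bot) in B.items():
    X=tri(T,t(b),S,s(a)); print(k,"z",X[:,2].round(4),"gap",X[:,3].round(4))
    # single view: height where the near top corners stand over the foot points
    P=plane(S,s(bot),0)
    for i,j in((3,0),(2,1)):
        d=rays(S,s(a[i]))[0]; u=P[j]-S["xyz"]; g=d[:2]@u[:2]/(d[:2]@d[:2]); print("  h",(S["xyz"]+d*g)[2].round(4))
    for z in(.036,.046,.056):
        w=plane(T,t(b),z)[:,:2]; e=np.roll(w,-1,0)-w
        print("  ",z,"side",np.linalg.norm(e,axis=1).round(4),"c",w.mean(0).round(4),"yaw",np.degrees(np.arctan2(*(w[2]-w[1])[::-1])).round(1),np.degrees(np.arctan2(*(w[3]-w[0])[::-1])).round(1))
# board: mask in the top view
im=cv2.imread("pics/top0.png"); h=cv2.cvtColor(im,cv2.COLOR_BGR2HSV)
print(h[150,240],h[150,285],h[120,260])
m=((h[...,0]>12)&(h[...,0]<24)&(h[...,1]>65)).astype(np.uint8)*255; m[:,290:]=0; m[:80]=0;m[210:]=0
m=cv2.morphologyEx(m,cv2.MORPH_OPEN,np.ones((5,5)))
k=max(cv2.findContours(m,0,1)[0],key=cv2.contourArea)[:,0].astype(float); print(cv2.approxPolyDP(k.astype(np.int32),4,True)[:,0].tolist())
w=plane(T,k,.074)[:,:2]
r=k[(k[:,0]>258)&(k[:,1]>105)&(k[:,1]<178)]; f=k[(k[:,1]>178)&(k[:,0]>200)&(k[:,0]<258)]; f2=k[(k[:,1]>178)&(k[:,0]>162)&(k[:,0]<200)]
fit=lambda q:cv2.fitLine(plane(T,q,.074)[:,:2].astype(np.float32),cv2.DIST_HUBER,0,.01,.01).ravel()
F,Rt=fit(np.r_[f,f2]),fit(r)
ab=np.linalg.solve(np.c_[F[:2],-Rt[:2]],Rt[2:]-F[2:]); c=F[2:]+F[:2]*ab[0]
print("corner",c,"front dir yaw",np.degrees(np.arctan2(F[1],F[0])),"right",np.degrees(np.arctan2(Rt[1],Rt[0])))
print("cropcorner",plane(T,t([(135,312),(120,42)]),.074))
```

```text
L(-y) z [0.0438 0.0452 0.0389 0.0437] gap [0.0001 0.0017 0.011  0.0027]
  h 0.0407
  h 0.0388
   0.036 side [0.1021 0.0948 0.094  0.0991] c [ 0.4336 -0.3102] yaw 6.5 11.3
   0.046 side [0.1013 0.0941 0.0933 0.0983] c [ 0.4344 -0.308 ] yaw 6.5 11.3
   0.056 side [0.1005 0.0933 0.0925 0.0976] c [ 0.4351 -0.3058] yaw 6.5 11.3
M z [0.0333 0.032  0.0347 0.0314] gap [0.0025 0.0007 0.002  0.005 ]
  h 0.0282
  h 0.0315
   0.036 side [0.0982 0.0991 0.0993 0.0972] c [ 0.4519 -0.1458] yaw 0.7 0.0
   0.046 side [0.0974 0.0983 0.0985 0.0964] c [ 0.4525 -0.1449] yaw 0.7 0.0
   0.056 side [0.0967 0.0976 0.0978 0.0957] c [ 0.4531 -0.144 ] yaw 0.7 0.0
R(+y) z [0.0534 0.0554 0.054  0.0508] gap [0.0003 0.0047 0.0032 0.0032]
  h 0.0494
  h 0.0508
   0.036 side [0.0958 0.0988 0.0969 0.0986] c [ 0.4505 -0.0023] yaw 6.9 6.3
   0.046 side [0.0951 0.0981 0.0962 0.0978] c [ 0.4512 -0.0025] yaw 6.9 6.3
   0.056 side [0.0943 0.0973 0.0954 0.097 ] c [ 0.4518 -0.0026] yaw 6.9 6.3
[ 20 100 128] [ 23  29 158] [ 20 105 126]
[[261, 99], [199, 102], [205, 138], [185, 155], [155, 147], [157, 188], [265, 182]]
corner [ 0.60780287 -0.01630838] front dir yaw -84.81563 right 4.5566397
cropcorner [[ 0.60552066 -0.01865918  0.074     ]
 [ 0.86281242  0.0009431   0.074     ]]
```

Matching corners across the two views gives heights of about 54 mm (left block), 33 mm (middle) and 43 mm (right). The sides also match their 100 mm size, so the fitting 46 mm block is the rightmost one, near (0.434, −0.308). Next I'll locate the bystanders and work out the approach.

Create go.py:
```python
# go.py x y z headingdeg : shift/turn in tool axes from the present pose; heading = push direction, fingers' line square to it
import sys; from h import *; from workcell import env, optics, ticket
def main(x,y,z,hd):
    o=env.observe(); A=R.from_rotvec(o["tcp_rot"]); d=A.inv().apply(np.array([x,y,z])-o["eef_pos"])
    yt=A.as_matrix()[:,1]; cur=np.degrees(np.arctan2(yt[1],yt[0])); dl=(hd+90-cur+90)%180-90
    X=R.from_euler("z",-(cur),degrees=True)
    h=np.radians(hd); fw=A.inv().apply([np.cos(h),np.sin(h),0])
    # exact target attitude: tool straight down, y axis along hd+90 (nearest half turn)
    a=np.radians(cur+dl); y_=np.array([np.cos(a),np.sin(a),0]); z_=np.array([0,0,-1.]); M=np.c_[np.cross(y_,z_),y_,z_]
    print("t",o["time_s"],"tcp",o["eef_pos"].round(4),"ycur",cur.round(1),"| d",d.round(4),"rv",(A.inv()*R.from_matrix(M)).as_rotvec().round(3),"| fwd in tool",fw.round(3),"| j6",o["joints"][5].round(2),"F",o["force"].round(1))
main(*map(float,sys.argv[1:]))
```

```bash
python3 go.py .350 -.321 .14 9
```

Run:
```python
from h import *
T,S=load("top0.npz"),load("scene0.npz")
print("bowl",plane(T,[(309.5,119.5)],.075),plane(T,[(287,120)],.075),"lid",plane(T,[(359.5,138)],.05),plane(T,[(359.5,165)],.05))
```

```text
t 0.1 tcp [ 0.2459 -0.5741  0.2139] ycur -66.8 | d [ 0.1953 -0.1915  0.0742] rv [-0.001  0.     0.248] | fwd in tool [ 0.969  0.245 -0.   ] | j6 -0.0 F [ 0.6  1.  -0.8]
bowl [[ 0.79812966 -0.14378584  0.075     ]] [[ 0.79521304 -0.07573264  0.075     ]] lid [[ 0.74935433 -0.30130891  0.05      ]] [[ 0.66575195 -0.30189299  0.05      ]]
```

The manual's scale: turns go in shares of 2 rad. Converting my numbers, 0.248 rad / 2 = 0.124.

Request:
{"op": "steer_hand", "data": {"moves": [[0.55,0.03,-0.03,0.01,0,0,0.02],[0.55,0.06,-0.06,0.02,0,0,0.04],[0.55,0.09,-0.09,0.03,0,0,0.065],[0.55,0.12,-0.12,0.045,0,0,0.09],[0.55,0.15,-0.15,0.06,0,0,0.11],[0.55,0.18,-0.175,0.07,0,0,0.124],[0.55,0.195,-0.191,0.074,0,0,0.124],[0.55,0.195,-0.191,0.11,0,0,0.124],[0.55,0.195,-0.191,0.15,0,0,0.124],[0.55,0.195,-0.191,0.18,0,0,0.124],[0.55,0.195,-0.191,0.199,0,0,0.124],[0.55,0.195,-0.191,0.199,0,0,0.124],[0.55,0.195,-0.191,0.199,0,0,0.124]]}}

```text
refused: moves[0]: [0.55, 0.03, -0.03, 0.01, 0, 0, 0.02] is not of type 'object' (schema: type "object"). Nothing was moved.
```

Nothing moved. I misread the format; it is a list of objects, one for each row. Resending.

Request:
{"op": "steer_hand", "data": {"moves": [{"jaw":0.55,"trans":[0.03,-0.03,0.01],"turn_vec":[0,0,0.02]},{"jaw":0.55,"trans":[0.06,-0.06,0.02],"turn_vec":[0,0,0.04]},{"jaw":0.55,"trans":[0.09,-0.09,0.03],"turn_vec":[0,0,0.065]},{"jaw":0.55,"trans":[0.12,-0.12,0.045],"turn_vec":[0,0,0.09]},{"jaw":0.55,"trans":[0.15,-0.15,0.06],"turn_vec":[0,0,0.11]},{"jaw":0.55,"trans":[0.18,-0.175,0.07],"turn_vec":[0,0,0.124]},{"jaw":0.55,"trans":[0.195,-0.191,0.074],"turn_vec":[0,0,0.124]},{"jaw":0.55,"trans":[0.195,-0.191,0.11],"turn_vec":[0,0,0.124]},{"jaw":0.55,"trans":[0.195,-0.191,0.15],"turn_vec":[0,0,0.124]},{"jaw":0.55,"trans":[0.195,-0.191,0.18],"turn_vec":[0,0,0.124]},{"jaw":0.55,"trans":[0.195,-0.191,0.199],"turn_vec":[0,0,0.124]},{"jaw":0.55,"trans":[0.195,-0.191,0.199],"turn_vec":[0,0,0.124]},{"jaw":0.55,"trans":[0.195,-0.191,0.199],"turn_vec":[0,0,0.124]}]}}

```text
time_s: 1.4
eef_pos: [0.35, -0.322, 0.0157]
tcp_rot: [-3.131, -0.246, 0.001]
force: [-0.3, -0.1, 1.0]
grip_width: 0.553
grip_force: 0.0
```

```bash
python3 go.py .522 -.294 .014 7
```

Run:
```python
from workcell import env, optics, ticket
import cv2
c=optics.camera("wrist"); t=optics.camera("top")
import numpy as np
cv2.imwrite("pics/w1.png",np.hstack([c["pixels"],t["pixels"][:,190:460]])[...,::-1])
```

```text
t 1.4 tcp [ 0.35   -0.322   0.0157] ycur -81.0 | d [ 0.1742 -0.0008  0.0016] rv [-0.001  0.001  0.035] | fwd in tool [ 0.999  0.035 -0.001] | j6 0.67 F [-0.3 -0.1  1. ]
```

View pics/w1.png

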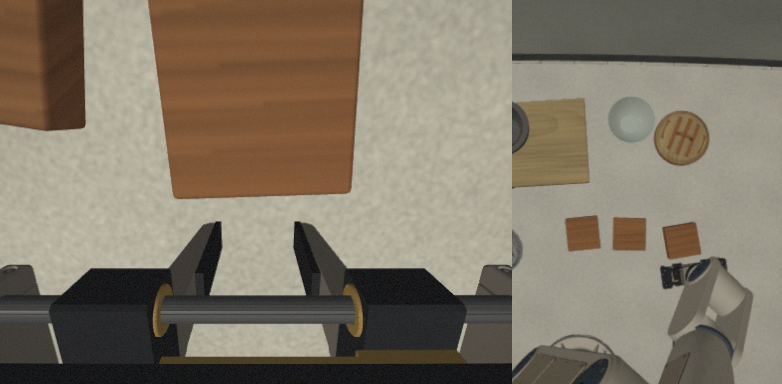

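The wrist view shows the block's near face square ahead (columns 175–352) and the fingers centred on it at column ~258. I'll push forward.

In the tool's units: 0.06 rad / 2 = 0.03.

Request:
{"op": "steer_hand", "data": {"moves": [{"jaw":0.55,"trans":[0.015,0,0]},{"jaw":0.55,"trans":[0.025,0,0]},{"jaw":0.55,"trans":[0.035,0,0]},{"jaw":0.55,"trans":[0.045,0,0]},{"jaw":0.55,"trans":[0.055,0,0],"turn_vec":[0,0,0.005]},{"jaw":0.55,"trans":[0.065,0,0],"turn_vec":[0,0,0.0075]},{"jaw":0.55,"trans":[0.075,0,0],"turn_vec":[0,0,0.01]},{"jaw":0.55,"trans":[0.085,0,0],"turn_vec":[0,0,0.015]},{"jaw":0.55,"trans":[0.095,0,0],"turn_vec":[0,0,0.0175]},{"jaw":0.55,"trans":[0.105,0,0],"turn_vec":[0,0,0.02]},{"jaw":0.55,"trans":[0.115,0,0],"turn_vec":[0,0,0.0225]},{"jaw":0.55,"trans":[0.125,0,0],"turn_vec":[0,0,0.025]},{"jaw":0.55,"trans":[0.135,0,0],"turn_vec":[0,0,0.025]},{"jaw":0.55,"trans":[0.145,0,0],"turn_vec":[0,0,0.0275]},{"jaw":0.55,"trans":[0.155,0,0],"turn_vec":[0,0,0.03]},{"jaw":0.55,"trans":[0.163,0,0],"turn_vec":[0,0,0.03]},{"jaw":0.55,"trans":[0.17,0,0],"turn_vec":[0,0,0.03]},{"jaw":0.55,"trans":[0.17,0,0],"turn_vec":[0,0,0.03]}]}}

```text
time_s: 3.3
eef_pos: [0.5194, -0.2956, 0.0157]
tcp_rot: [3.137, 0.153, 0.002]
force: [0.6, 0.0, 1.1]
grip_width: 0.548
grip_force: 0.0
```

Run:
```python
from workcell import env, optics, ticket
import cv2,numpy as np
t=optics.camera("top"); s=optics.camera("scene"); np.savez("top1.npz",**t)
cv2.imwrite("pics/t2.png",np.hstack([t["pixels"][60:300,180:430],s["pixels"][100:340,60:450]])[...,::-1])
```

```text
(no output)
```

View pics/t2.png

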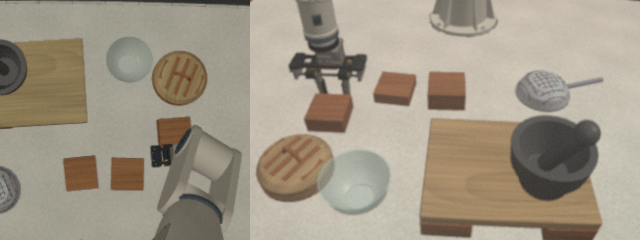

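The block slid straight to about (0.579, −0.290). It is clear of the lid and of both other blocks. Now I'll move round to its right side.

Request:
{"op": "steer_hand", "data": {"moves": [{"jaw":0.55,"trans":[-0.02,0,0]},{"jaw":0.55,"trans":[-0.03,0,-0.03]},{"jaw":0.55,"trans":[-0.03,0,-0.08]},{"jaw":0.55,"trans":[-0.03,0,-0.1]},{"jaw":0.55,"trans":[-0.03,0,-0.1]}]}}

```text
time_s: 3.9
eef_pos: [0.4901, -0.2999, 0.1192]
tcp_rot: [3.134, 0.151, 0.009]
force: [0.4, 0.0, 0.1]
grip_width: 0.547
grip_force: 0.0
```

```bash
python3 go.py .588 -.380 .115 95.6; python3 go.py .588 -.380 .015 95.6
```

```text
t 3.9 tcp [ 0.4901 -0.2999  0.1192] ycur -84.5 | d [0.0898 0.0891 0.005 ] rv [-1.000e-03 -7.000e-03  1.569e+00] | fwd in tool [-0.001 -1.    -0.004] | j6 0.92 F [0.4 0.  0.1]
t 3.9 tcp [ 0.4901 -0.2999  0.1192] ycur -84.5 | d [0.0892 0.0887 0.105 ] rv [-1.000e-03 -7.000e-03  1.569e+00] | fwd in tool [-0.001 -1.    -0.004] | j6 0.92 F [0.4 0.  0.1]
```

In the tool's units: -1.573 rad / 2 = -0.7865.

Request:
{"op": "steer_hand", "data": {"moves": [{"jaw":0.55,"trans":[0.01,0.01,0],"turn_vec":[0,0,-0.075]},{"jaw":0.55,"trans":[0.02,0.02,0],"turn_vec":[0,0,-0.15]},{"jaw":0.55,"trans":[0.03,0.03,0],"turn_vec":[0,0,-0.225]},{"jaw":0.55,"trans":[0.04,0.04,0],"turn_vec":[0,0,-0.3]},{"jaw":0.55,"trans":[0.05,0.05,0],"turn_vec":[0,0,-0.375]},{"jaw":0.55,"trans":[0.06,0.06,0],"turn_vec":[0,0,-0.45]},{"jaw":0.55,"trans":[0.07,0.07,0],"turn_vec":[0,0,-0.525]},{"jaw":0.55,"trans":[0.08,0.08,0],"turn_vec":[0,0,-0.6]},{"jaw":0.55,"trans":[0.089,0.089,0],"turn_vec":[0,0,-0.675]},{"jaw":0.55,"trans":[0.089,0.089,0],"turn_vec":[0,0,-0.75]},{"jaw":0.55,"trans":[0.089,0.089,0],"turn_vec":[0,0,-0.7865]},{"jaw":0.55,"trans":[0.089,0.089,0.03],"turn_vec":[0,0,-0.7865]},{"jaw":0.55,"trans":[0.089,0.089,0.06],"turn_vec":[0,0,-0.7865]},{"jaw":0.55,"trans":[0.089,0.089,0.09],"turn_vec":[0,0,-0.7865]},{"jaw":0.55,"trans":[0.089,0.089,0.103],"turn_vec":[0,0,-0.7865]},{"jaw":0.55,"trans":[0.089,0.089,0.103],"turn_vec":[0,0,-0.7865]}]}}

```text
time_s: 5.5
eef_pos: [0.5835, -0.3773, 0.0096]
tcp_rot: [-2.106, -2.325, 0.001]
force: [0.1, 0.4, -0.2]
grip_width: 0.551
grip_force: 0.0
```

```bash
python3 go.py .594 -.025 .015 94.8
```

Run:
```python
from workcell import env, optics, ticket
import cv2,numpy as np
t=optics.camera("wrist"); s=optics.camera("top");np.savez("top2.npz",**s)
cv2.imwrite("pics/t3.png",np.hstack([t["pixels"][::2,::2],cv2.resize(s["pixels"][60:300,180:430],(400,384))[:192*2][::1][:384][:192*2][0:384:1][:384][::2,::2]])[...,::-1])
im=s["pixels"][...,::-1].copy(); h=cv2.cvtColor(im,cv2.COLOR_BGR2HSV)
m=((h[...,0]<14)&(h[...,1]>90)&(h[...,2]>40)).astype(np.uint8)*255
from h import *
for k in cv2.findContours(m,0,2)[0]:
    a=cv2.contourArea(k)
    if 300<a<1800: r=cv2.minAreaRect(k); bp=plane(s,cv2.boxPoints(r),.046); print(a,r,bp.mean(0).round(4),np.degrees(np.arctan2(bp[1,1]-bp[0,1],bp[1,0]-bp[0,0])).round(1))
```

```text
t 5.5 tcp [ 0.5835 -0.3773  0.0096] ycur 5.7 | d [ 0.3496  0.0452 -0.0045] rv [-0.004 -0.003  0.015] | fwd in tool [1.    0.015 0.003] | j6 -0.68 F [ 0.1  0.4 -0.2]
716.5 ((354.0341796875, 193.67726135253906), (31.499366760253906, 33.05439758300781), 85.42607879638672) [ 0.5776 -0.287   0.046 ] -84.2
```

View pics/t3.png

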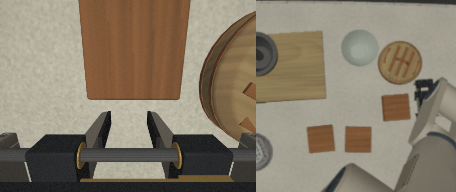

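The wrist view shows the block's right face centred ahead of the fingers, and the top view puts it at (0.578, −0.287) with yaw 5.8°. I'll push left with a slight curve to clear the middle and left blocks.

In the tool's units: 0.05 rad / 2 = 0.025.

Request:
{"op": "steer_hand", "data": {"moves": [{"jaw":0.55,"trans":[0.015,0,-0.003]},{"jaw":0.55,"trans":[0.025,0,-0.003]},{"jaw":0.55,"trans":[0.035,0,-0.003]},{"jaw":0.55,"trans":[0.045,0,-0.003],"turn_vec":[0,0,0.01]},{"jaw":0.55,"trans":[0.055,0.0005,-0.003],"turn_vec":[0,0,0.025]},{"jaw":0.55,"trans":[0.065,0.001,-0.003],"turn_vec":[0,0,0.04]},{"jaw":0.55,"trans":[0.075,0.002,-0.003],"turn_vec":[0,0,0.055]},{"jaw":0.55,"trans":[0.085,0.0035,-0.003],"turn_vec":[0,0,0.07]},{"jaw":0.55,"trans":[0.095,0.005,-0.003],"turn_vec":[0,0,0.085]},{"jaw":0.55,"trans":[0.105,0.007,-0.003],"turn_vec":[0,0,0.1]},{"jaw":0.55,"trans":[0.115,0.009,-0.003],"turn_vec":[0,0,0.11]},{"jaw":0.55,"trans":[0.125,0.0115,-0.003],"turn_vec":[0,0,0.12]},{"jaw":0.55,"trans":[0.135,0.014,-0.003],"turn_vec":[0,0,0.12]},{"jaw":0.55,"trans":[0.145,0.0165,-0.003],"turn_vec":[0,0,0.12]},{"jaw":0.55,"trans":[0.155,0.019,-0.003],"turn_vec":[0,0,0.12]},{"jaw":0.55,"trans":[0.165,0.0215,-0.003],"turn_vec":[0,0,0.12]},{"jaw":0.55,"trans":[0.175,0.024,-0.003],"turn_vec":[0,0,0.12]}]}}

```text
time_s: 7.3
eef_pos: [0.5921, -0.2011, 0.0156]
tcp_rot: [2.372, 2.06, -0.0]
force: [-1.9, -3.0, 3.2]
grip_width: 0.551
grip_force: 1.7
```

Create blk.py:
```python
from h import *; from workcell import env, optics, ticket; import sys
s=optics.camera("top"); n=sys.argv[1]; np.savez(f"{n}.npz",**s); im=s["pixels"][...,::-1].copy(); cv2.imwrite(f"pics/{n}.png",im)
h=cv2.cvtColor(im,cv2.COLOR_BGR2HSV)
m=((h[...,0]<14)&(h[...,1]>90)&(h[...,2]>40)).astype(np.uint8)*255; m[:130]=0; m[270:]=0
for k in cv2.findContours(m,0,2)[0]:
    a=cv2.contourArea(k)
    if 150<a<1800: r=cv2.minAreaRect(k); bp=plane(s,cv2.boxPoints(r),.046); print("area",a,"px",np.round(r[0],1),np.round(r[1],1),bp.mean(0).round(4),np.degrees(np.arctan2(bp[1,1]-bp[0,1],bp[1,0]-bp[0,0])).round(1))
```

```bash
python3 blk.py top3; python3 go.py .627 -.0253 .012 94.8
```

```text
area 416.0 px [303.3 184.6] [25.2 31.9] [ 0.6023 -0.1305  0.046 ] -8.4
t 7.35 tcp [ 0.5921 -0.1995  0.0154] ycur -8.1 | d [0.1774 0.0102 0.0035] rv [-0.001 -0.001 -0.224] | fwd in tool [ 0.975 -0.222  0.001] | j6 -0.19 F [-0.6  1.1 -0.5]
```

In the tool's units: -0.224 rad / 2 = -0.112.

Request:
{"op": "steer_hand", "data": {"moves": [{"jaw":0.55,"trans":[0.01,0,0]},{"jaw":0.55,"trans":[0.02,0,0]},{"jaw":0.55,"trans":[0.03,0,0]},{"jaw":0.55,"trans":[0.04,0,0]},{"jaw":0.55,"trans":[0.05,0,0]},{"jaw":0.55,"trans":[0.06,0,0]},{"jaw":0.55,"trans":[0.07,0,0]},{"jaw":0.55,"trans":[0.08,0,0]},{"jaw":0.55,"trans":[0.09,0,0],"turn_vec":[0,0,-0.01]},{"jaw":0.55,"trans":[0.1,-0.0005,0],"turn_vec":[0,0,-0.025]},{"jaw":0.55,"trans":[0.11,-0.001,0],"turn_vec":[0,0,-0.04]},{"jaw":0.55,"trans":[0.12,-0.002,0],"turn_vec":[0,0,-0.055]},{"jaw":0.55,"trans":[0.13,-0.0035,0],"turn_vec":[0,0,-0.07]},{"jaw":0.55,"trans":[0.14,-0.005,0],"turn_vec":[0,0,-0.085]},{"jaw":0.55,"trans":[0.15,-0.007,0],"turn_vec":[0,0,-0.0975]},{"jaw":0.55,"trans":[0.158,-0.0085,0],"turn_vec":[0,0,-0.105]},{"jaw":0.55,"trans":[0.165,-0.01,0],"turn_vec":[0,0,-0.112]},{"jaw":0.55,"trans":[0.165,-0.01,0],"turn_vec":[0,0,-0.112]}]}}

```text
time_s: 9.15
eef_pos: [0.6051, -0.0361, 0.0156]
tcp_rot: [-2.126, -2.313, -0.0]
force: [-0.4, 0.6, -0.1]
grip_width: 0.554
grip_force: 0.0
```

```bash
python3 go.py .627 -.0253 .012 94.8; python3 blk.py top4
```

```text
t 9.15 tcp [ 0.6051 -0.0361  0.0156] ycur 4.8 | d [0.0089 0.0228 0.0036] rv [-0.    -0.     0.001] | fwd in tool [1.    0.001 0.   ] | j6 -0.15 F [-0.4  0.6 -0.1]
area 173.0 px [312.5 237.5] [19. 23.] [ 0.4408 -0.1617  0.046 ] 1.2
```

View pics/top4.png

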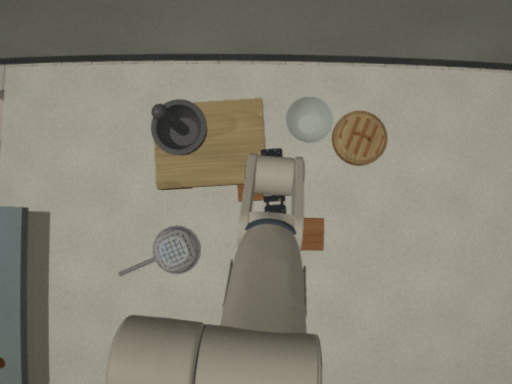

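The block sits at the board's front-right edge, with its visible part near px (250,195). I'll push 7 mm more, then back out and up to measure.

Request:
{"op": "steer_hand", "data": {"moves": [{"jaw":0.55,"trans":[0.004,0,0]},{"jaw":0.55,"trans":[0.007,0,0]},{"jaw":0.55,"trans":[0.007,0,0]},{"jaw":0.55,"trans":[-0.02,0,0]},{"jaw":0.55,"trans":[-0.04,0,-0.02]},{"jaw":0.55,"trans":[-0.06,0,-0.06]},{"jaw":0.55,"trans":[-0.1,-0.01,-0.1]},{"jaw":0.55,"trans":[-0.14,-0.03,-0.12]},{"jaw":0.55,"trans":[-0.18,-0.05,-0.14]},{"jaw":0.55,"trans":[-0.21,-0.05,-0.16]},{"jaw":0.55,"trans":[-0.21,-0.05,-0.16]}]}}

```text
time_s: 10.3
eef_pos: [0.5742, -0.2552, 0.1791]
tcp_rot: [2.127, 2.303, 0.002]
force: [1.3, 0.1, 0.2]
grip_width: 0.552
grip_force: 0.0
```

Run:
```python
from h import *; from workcell import env, optics, ticket
t=optics.camera("top"); s=optics.camera("scene"); np.savez("top5.npz",**t); np.savez("scene5.npz",**s)
a=cv2.resize(t["pixels"][150:260,210:340],None,fx=5,fy=5,interpolation=3)
cv2.imwrite("pics/t5.png",a[...,::-1])
```

```bash
python3 go.py .527 .025 .12 4.8;python3 go.py .527 .025 .014 4.8
```

```text
t 10.4 tcp [ 0.5728 -0.2511  0.1758] ycur 4.6 | d [ 0.2789 -0.0233  0.0558] rv [ 1.000e-03 -1.000e-03  1.568e+00] | fwd in tool [0.003 1.    0.001] | j6 -0.5 F [-0.  -0.6 -0.7]
t 10.4 tcp [ 0.5728 -0.2511  0.1758] ycur 4.6 | d [ 0.2789 -0.0234  0.1618] rv [ 1.000e-03 -1.000e-03  1.568e+00] | fwd in tool [0.003 1.    0.001] | j6 -0.5 F [-0.  -0.6 -0.7]
```

View pics/t5.png

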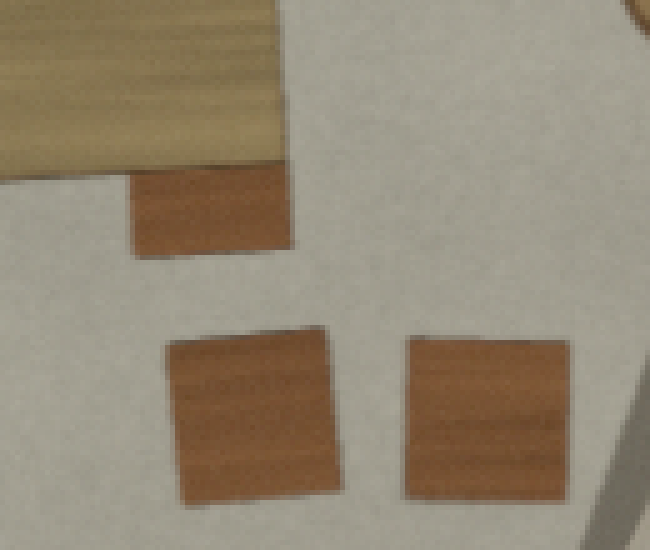

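The crop shows the block half under the board. Its rear corners are at about (134,257) and (292,247), and the board corner is at about (287,161). I'll measure the remaining offset in the stand's frame.

Run:
```python
from h import *
T=load("top5.npz"); u=lambda p:(np.array(p)+.5)/5-.5+[210,150]
b=plane(T,u([(134,257),(292,247)]),.046)[:,:2]; c=plane(T,u([(287,161),(280,0),(0,181)]),.074)[:,:2]
yaw=np.degrees(np.arctan2(*(b[0]-b[1])[::-1]))-90
e1=np.degrees(np.arctan2(*(c[1]-c[0])[::-1])); e2=np.degrees(np.arctan2(*(c[2]-c[0])[::-1]))-90
print("block corners",b,"side",np.linalg.norm(b[0]-b[1]),"yaw",yaw,"board corner",c[0],"yaws",e1,e2)
Rs=R.from_euler("z",4.8,degrees=True).as_matrix()[:2,:2]
for q in b: print("in stand frame rel corner",Rs.T@(q-c[0]))
w=np.radians(yaw); m=b.mean(0)+.05*np.array([np.cos(w),np.sin(w)]); org=c[0]+Rs@[.05,.05]; print("block centre",m,"origin",org,"offset",Rs.T@(m-org))
```

```text
block corners [[ 0.54728604  0.07374452]
 [ 0.55555504 -0.02314991]] side 0.0972466294669984 yaw 4.877818222844937 board corner [ 0.60660211 -0.01910555] yaws 3.689516271230944 5.164619616289954
in stand frame rel corner [-0.05133855  0.09748787]
in stand frame rel corner [-0.05120647  0.00024133]
block centre [0.60123945 0.02954886] origin [0.65224287 0.03490299] offset [-0.05127256 -0.00106749]
```

The offset in the stand's frame is x −51 mm, y −1 mm, and the block is square with the board. What remains is a 51 mm push from the front.

In the tool's units: 1.568 rad / 2 = 0.784.

Request:
{"op": "steer_hand", "data": {"moves": [{"jaw":0.55,"trans":[0.03,-0.002,0],"turn_vec":[0,0,0.075]},{"jaw":0.55,"trans":[0.06,-0.004,0],"turn_vec":[0,0,0.15]},{"jaw":0.55,"trans":[0.09,-0.006,0],"turn_vec":[0,0,0.225]},{"jaw":0.55,"trans":[0.12,-0.008,0],"turn_vec":[0,0,0.3]},{"jaw":0.55,"trans":[0.15,-0.01,0],"turn_vec":[0,0,0.375]},{"jaw":0.55,"trans":[0.18,-0.013,0],"turn_vec":[0,0,0.45]},{"jaw":0.55,"trans":[0.21,-0.016,0],"turn_vec":[0,0,0.525]},{"jaw":0.55,"trans":[0.24,-0.02,0],"turn_vec":[0,0,0.6]},{"jaw":0.55,"trans":[0.27,-0.022,0],"turn_vec":[0,0,0.675]},{"jaw":0.55,"trans":[0.278,-0.022,0],"turn_vec":[0,0,0.75]},{"jaw":0.55,"trans":[0.278,-0.022,0],"turn_vec":[0,0,0.784]},{"jaw":0.55,"trans":[0.278,-0.022,0.03],"turn_vec":[0,0,0.784]},{"jaw":0.55,"trans":[0.278,-0.022,0.05],"turn_vec":[0,0,0.784]},{"jaw":0.55,"trans":[0.278,-0.022,0.05],"turn_vec":[0,0,0.784]}]}}

```text
time_s: 11.8
eef_pos: [0.5246, 0.0258, 0.1223]
tcp_rot: [-3.138, -0.137, 0.011]
force: [0.0, -0.0, 0.1]
grip_width: 0.551
grip_force: 0.0
```

```bash
python3 go.py .5285 .0235 .014 4.8
```

Run:
```python
from workcell import env, optics, ticket
import cv2
cv2.imwrite("pics/w6.png",optics.camera("wrist")["pixels"][...,::-1])
```

```text
t 11.8 tcp [0.5246 0.0258 0.1223] ycur -85.0 | d [0.0044 0.0027 0.1082] rv [-0.001  0.007  0.003] | fwd in tool [ 1.     0.003 -0.007] | j6 1.53 F [ 0.  -0.   0.1]
```

View pics/w6.png

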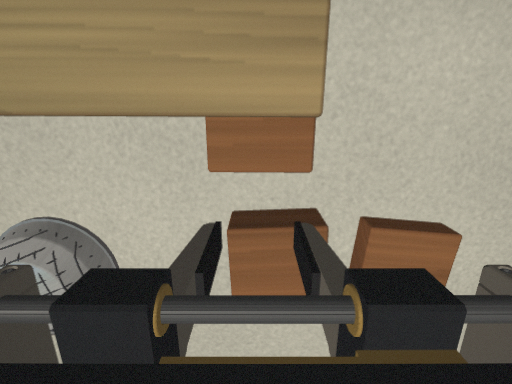

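The view shows the fingers between the left block's front edge (row ~210) and the target block's rear edge (row ~170), nearly centred on the target. I'll go down into the gap.

Request:
{"op": "steer_hand", "data": {"moves": [{"jaw":0.55,"trans":[0.003,0.003,0.03]},{"jaw":0.55,"trans":[0.004,0.003,0.06]},{"jaw":0.55,"trans":[0.004,0.003,0.085]},{"jaw":0.55,"trans":[0.004,0.003,0.1]},{"jaw":0.55,"trans":[0.004,0.003,0.106]},{"jaw":0.55,"trans":[0.004,0.003,0.106]}]}}

```text
time_s: 12.45
eef_pos: [0.532, 0.0224, 0.0196]
tcp_rot: [-3.139, -0.135, 0.001]
force: [-1.1, -0.0, 0.0]
grip_width: 0.551
grip_force: 0.0
```

```bash
python3 go.py .5914 .0298 .014 4.8
```

```text
t 12.45 tcp [0.532  0.0224 0.0196] ycur -85.1 | d [ 0.0598 -0.0023  0.0056] rv [-0.     0.001  0.002] | fwd in tool [ 1.     0.002 -0.001] | j6 1.52 F [-1.1 -0.   0. ]
```

Request:
{"op": "steer_hand", "data": {"moves": [{"jaw":0.55,"trans":[0.008,0,0.003]},{"jaw":0.55,"trans":[0.016,0,0.003]},{"jaw":0.55,"trans":[0.024,0,0.003]},{"jaw":0.55,"trans":[0.032,0,0.003]},{"jaw":0.55,"trans":[0.04,0,0.003]},{"jaw":0.55,"trans":[0.048,0,0.003]},{"jaw":0.55,"trans":[0.054,0,0.003]},{"jaw":0.55,"trans":[0.058,0,0.003]},{"jaw":0.55,"trans":[0.06,0,0.003]},{"jaw":0.55,"trans":[0.06,0,0.003]}]}}

```text
time_s: 13.45
eef_pos: [0.5924, 0.0271, 0.0165]
tcp_rot: [-3.139, -0.135, -0.001]
force: [-0.1, 0.3, -0.4]
grip_width: 0.55
grip_force: 0.1
```

```bash
python3 go.py .5924 .0299 .014 4.8
```

```text
t 13.45 tcp [0.5924 0.0271 0.0165] ycur -85.1 | d [ 0.0002 -0.0028  0.0025] rv [ 0.    -0.001  0.002] | fwd in tool [1.    0.002 0.001] | j6 1.53 F [-0.1  0.3 -0.4]
```

Request:
{"op": "steer_hand", "data": {"moves": [{"jaw":0.55,"trans":[-0.015,0,0]},{"jaw":0.55,"trans":[-0.033,0,0]},{"jaw":0.55,"trans":[-0.045,0,-0.03]},{"jaw":0.55,"trans":[-0.055,0,-0.07]},{"jaw":0.55,"trans":[-0.06,0,-0.12]},{"jaw":0.55,"trans":[-0.07,0.03,-0.16]},{"jaw":0.55,"trans":[-0.08,0.07,-0.18]},{"jaw":0.55,"trans":[-0.09,0.11,-0.18]},{"jaw":0.55,"trans":[-0.1,0.15,-0.18]},{"jaw":0.55,"trans":[-0.1,0.19,-0.18]},{"jaw":0.55,"trans":[-0.1,0.23,-0.18]},{"jaw":0.55,"trans":[-0.1,0.26,-0.18]},{"jaw":0.55,"trans":[-0.1,0.26,-0.18]}]}}

```text
time_s: 14.75
eef_pos: [0.5152, -0.244, 0.1968]
tcp_rot: [3.137, 0.13, 0.003]
force: [0.3, 0.1, 0.1]
grip_width: 0.551
grip_force: 0.0
```

Run:
```python
from h import *; from workcell import env, optics, ticket
t=optics.camera("top"); s=optics.camera("scene"); np.savez("top7.npz",**t); np.savez("scene7.npz",**s)
a=cv2.resize(t["pixels"][150:260,225:325],None,fx=4,fy=4,interpolation=3); b=cv2.resize(s["pixels"][150:260,205:305],None,fx=4,fy=4,interpolation=3)
cv2.imwrite("pics/t7.png",np.hstack([a,b])[...,::-1])
```

View pics/t7.png

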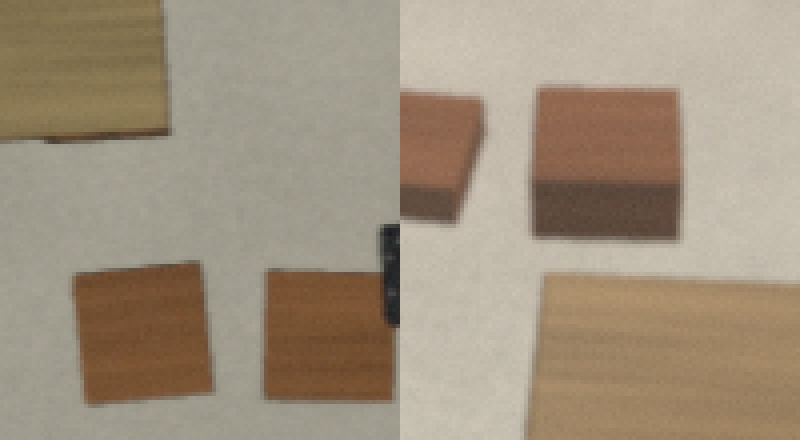

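Run:
```python
from h import *
T=load("top7.npz"); u=lambda p:(np.array(p)+.5)/4-.5+[225,150]
c=plane(T,u([(170,133)]),.074)[0,:2]; b=plane(T,u([(47,142),(170,135)]),.046)[:,:2]
Rs=R.from_euler("z",4.8,degrees=True).as_matrix()[:2,:2]
print(c,"back-left corner rel. board corner in stand frame (want 0,0.1) / right sliver:",(Rs.T@(b-c).T).T.round(4))
```

```text
[ 0.60337625 -0.01954968] back-left corner rel. board corner in stand frame (want 0,0.1) / right sliver: [[0.0007 0.0948]
 [0.0001 0.0001]]
```

The block's rear face is within about 1 mm of the board's front edge. Sideways it is about 0–5 mm off, inside the 12 mm tolerance, and the other blocks have not moved.

```bash
python3 -c "
from workcell import env, optics, ticket
print(ticket.job_done())"
```

```text
the job is handed in; nothing more can be done
None
```

I pushed the 46 mm block under the bare corner and handed the job in at about 15 s of the 58 s allowed: my last measurement put its front face within about 1 mm of flush and its right face within about 5 mm, square with the board when last measured before the final straight push, and nothing else was seen to move; no verdict was returned.

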